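# Slide the drilling template out from under the panel

### The arm

A 6-joint arm with a two-finger parallel gripper is mounted at the origin on the work surface. World frame = base frame: x ahead of the robot, y to its left, z up, the work surface at z = 0. Lengths are in m, angles in degrees, forces in N, time in s.
With the tool pointing down it reaches from about 0.275 to 0.725 m from the base axis. Payload 5.6 kg.
Tool frame: the origin (TCP) lies on the centre line of the jaws, within the pads' length; the fingertips stand 14 mm ahead of it and the grasp point (between the pads) lies 5 mm behind it; y points along the fingers, x is the direction in which the jaws open and shut, and the axes are right-handed (so a half turn about y gives the same grasp; the last joint's range is limited). The gripper opens to 85 mm and grips with 20 to 120 N. Pads are 22 mm wide; open, the fingers measure 114 mm over their backs; the gripper's body (76 mm by 85 mm) begins 54 mm behind the grasp point. The pads swing forward as they close: fully open they stand 13 mm farther back than shut.
Start: joints at [-48.495, 14.616, 6.199, 0, -81.583, -16.306], TCP at [0.234, -0.498, 0.245] pointing down, gripper open.
Joint ranges: [-168.99, 168.99], [-69.2, 112.95], [-62.41, 85.93], [-164.36, 98.24], [-168.68, -3.75], [-174.98, 174.98]. Speed limits (degrees/s): [147.25, 147.25, 180, 180, 180, 180].

### API

Orientations are given as a 3x3 rotation matrix whose columns are the frame's x, y, z axes.
In Python, from station import env, snapshot, recognise, tip_of gives the robot as it stands. The module is installed in compiled form; this text tells all that it offers.
- The arm moves only by the tool apply_moves, never from a script. Its argument "moves" is a list of rows, each an object of numbers: "tx", "ty", "tz": the shift along the tool's x, y, z scaled (see below); "wx", "wy", "wz": the turn, a rotation vector about the tool's x, y, z scaled (see below); "fingers": the opening, from -1 (shut) to 1 (fully open). A call has exactly 8 rows; each row shifts and turns the commanded pose from where the row before left it, along the tool's axes as they then stand; what a row does not reach is not made up. The controller multiplies each number of a shift by 0.04 m and each number of a turn by 5 degrees. A row lasts 1/12 s, in which the tool goes at most 41.7 mm and 7.16 degrees, less where a joint would pass 70% of its speed; a pose out of reach is approached as far as the arm can. A call with a number of a shift or a turn outside -1 to 1 is refused whole. A call with a gripper value outside its range is refused whole. The fingers move at their own pace and stop on an object; "force" is the grip in N (left out, the last holds). Time passes only in rows, so rows that do not move let the fingers close, or fill a call up. It gives the time, the measured TCP pose, the force and the opening at its end, in the units of the state.
- env.get_obs(): the state, without advancing time (a new reading comes with each control period).
- snapshot(name): name is "side" or "top" or "wrist"; returns a dict with "pixels" (400x640x3 uint8, blue, green, red), "depth" (400x640 float32, m along the optical axis (not along the pixel's ray), 0 where there is no reading), "fx", "fy", "cx", "cy" (pixels), "R" (3x3) and "t" (3): a world point X has camera coordinates R X + t. Camera axes: x right, y down, z forward; pixel columns grow to the right and rows downward; lengths in m; the calibration is good to about 2 mm. A picture is of the moment at which its call begins.
- env.sign_off(): hands the job in, once; it reports no verdict.
Trained networks look in a picture, given as the dict that the camera call returned (one of the last four; its "shot" number tells which), for a name from the list of things; names that differ only in an ending like _2 or _b are one class to them, and where a whole thing is asked for, a point or a joint stands for the part that bears it (a point fixed in the world has none). Each returns a list of dicts, best first, with "conf" (0 to 1); they miss things now and then, are a little off and sometimes report something else, mostly with a low value. They report only what shows in the picture. A call takes as long as a camera call. They do not tell look-alikes from the thing itself.
- recognise(picture, target): "position" ([x, y, z] in m, in world coordinates, good to about 4 mm: the middle of the surface that is visible of it).
- tip_of(picture, target): "position" ([x, y, z] in m, in world coordinates, good to about 4 mm: a listed point, or the origin of a listed thing).
The state is a dict: "time": time; "joint_positions": joint angles; "joint_velocities": joint speeds; "joint_torque": joint torques, N m; "tcp_pos": TCP position; "tool_rot": TCP orientation; "force": force on the tool from outside, world axes, zero at the start; "moment": the same for the moment, N m; "gripper_width": finger opening in m.
Only numpy, scipy, OpenCV 4.12 (cv2) and the standard library are available. Lean on these libraries where they do the work, as an engineer would, in place of code of your own. Each camera call takes 0.05 s, during which the arm holds its last target.

### The job

The aluminium drilling template is needed at the drill: it lies at the bottom of a stack, under a plywood panel and a small bin of bolts, with its grip sticking out between two steel bench stops. Take it by the grip and slide it straight out between the stops, keeping it down on the bench, until the whole plate lies straight in front of the stops, and let go of it there. The panel must stay behind the stops in its place, with the bin still standing on it, nothing toppled.

Things in the scene. Friction and masses are not known exactly. Their poses are not given: they have to be found in the camera images.
- template: Aluminium plate 175 (x) by 60 (y) by 6 mm, 0.2 kg, flat on the bench, dark hole marks. Origin: centre of its underside; +x along it, away from the grip, into the stack; z up. Grip: upright lug 36 mm (x) by 14 mm wide (y), centred at x = -65 mm, y = 0, from 6 to 44 mm above the bench, free to both sides. Not fastened; slides out along its -x, which takes up to about 10 N.
- panel: Plywood panel 110 (x) by 130 (y) by 15 mm, 0.11 kg, flat on the template (underside 6 mm above the bench; it settles on the bench once the template is gone). Origin: centre of its underside; x along the template. Its -x edge starts a few mm behind the two stops; it is wider than the gap between them, so they hold it back during the pull.
- bin: Small open grey plastic bin with bolts in it, 80 (x) by 95 (y) by 32 mm high, 0.07 kg, standing loose on the panel; its top is 53 mm above the bench at the start. Origin: centre of its underside, z up.
- stops: Two fixed round steel bench stops, 19 mm in diameter, 40 mm high, at y = +47.5 and -47.5 mm (76 mm clear between them). Origin on the bench midway; -x is the way the template comes out, +x is towards the stack. The grip starts 55 to 75 mm in front of their centre line. The bench ahead of them is free for 220 mm, and 80 mm to each side of the line of pull.
There are look-alikes about, which are no part of the job. Several things look just like the template: the one meant starts farthest to the robot's left.

How it is judged (in metres and radians):
At the end, for the whole second after the job is handed in: The template lies flat and still on the bench, its hidden end 9 mm or more in front of the stops' centre line, within 30 mm and 15 degrees of straight ahead; the panel lies flat behind the stops, within 22 mm and 10 degrees of its place; the bin stands upright and still on it, centres within 30 mm (x of template in the frame of stops below -0.0965 m and y of template in the frame of stops between -0.03 and 0.03 m and angle between the x axis of template and the x axis of stops, either way round below 0.2618 rad and height (world z) of template below 0.008 m and angle between each of template, bin's own z axis and vertical below 0.1 rad and linear speed of each of template, bin below 0.02 m/s and distance of panel from where it was at the start of the episode below 0.022 m and angle between panel's own z axis and vertical below 0.06 rad and angle between the x axis of panel and the x axis of stops, either way round below 0.1745 rad and horizontal distance between bin and panel below 0.03 m and z of bin in the frame of panel below 0.02 m); the robot touches nothing.
It fails at once if the template is lifted off the bench (its middle more than 30 mm up) (height (world z) of template above 0.03 m).
It fails at once if the panel or the bin is toppled (tilted more than 20 degrees) (angle between any of panel, bin's own z axis and vertical above 0.35 rad).
It also fails if it takes over 32 s, if anything falls off the work surface, if the arm or the gripper's body presses on something with over 40 N, if the wrist force passes 120 N, or if a joint passes its speed limit or range.

## Working session

There is one attempt and no reset: what is moved stays moved. The work goes in short steps, Python scripts to look and compute and a tool call to move; the robot and the scene stay as the last step left them, time stands still between calls to the robot, and variables do not carry over. Pictures are saved under pics/ and viewed, and the job is handed in when it is done.

Besides the shell and the picture viewer there is one more tool, called after "Emit:" as a command line: name --argument value ..., lists and objects as JSON in quotes. apply_moves: Moves the arm, as the interface text tells. Shifts and turns lie within -1 to 1; 1 stands for 0.04 m of shift or 5 degrees of turn. Its arguments: {"type":"object","properties":{"moves":{"type":"array"},"force":{"type":"number"}},"required":["moves"]}

```bash
mkdir -p pics
cat > h.py <<'E'
import numpy as np, cv2
from station import env, snapshot, recognise, tip_of
def w2p(p,X):
    c=p["R"]@np.asarray(X)+p["t"]; return p["fx"]*c[0]/c[2]+p["cx"], p["fy"]*c[1]/c[2]+p["cy"]
def p2w(p,u,v,z=None):
    R=np.array(p["R"]);t=np.array(p["t"])
    d=np.array([(u-p["cx"])/p["fx"],(v-p["cy"])/p["fy"],1.])
    if z is None:
        return R.T@(d*p["depth"][int(v),int(u)]-t)
    o=-R.T@t; w=R.T@d
    return o+w*(z-o[2])/w[2]
E
python3 - <<'E'
from h import *
for n in ("top","side"):
    p=snapshot(n); cv2.imwrite(f"pics/{n}0.png",p["pixels"]); np.savez(f"{n}0.npz",**p)
    print(n,p["R"],p["t"],p["fx"])
    for k in ("template","panel","bin","stops"):
        print(k,[(np.round(r["position"],3).tolist(),round(r["conf"],2)) for r in recognise(p,k)],[(np.round(r["position"],3).tolist(),round(r["conf"],2)) for r in tip_of(p,k)])
s=env.get_obs();print(s["time"],s["tcp_pos"],s["tool_rot"],s["gripper_width"])
E
```

```text
top [[-0.01976355 -0.99975426  0.01004142]
 [-0.97998902  0.01738121 -0.19829123]
 [ 0.19806797 -0.01375942 -0.98009171]] [-0.06715355  0.53752538  0.67573061] 394.20444350185835
template [([0.34, -0.273, 0.006], 0.71), ([0.641, -0.095, 0.005], 0.65)] [([0.683, -0.097, 0.002], 0.94), ([0.339, -0.272, -0.0], 0.89)]
panel [([0.717, -0.11, 0.022], 0.63)] [([0.753, -0.1, 0.01], 0.7)]
bin [([0.762, -0.099, 0.027], 0.92)] [([0.755, -0.096, 0.02], 0.97)]
stops [([0.676, -0.132, 0.027], 0.82)] []
side [[-0.98617673 -0.16527371 -0.01183421]
 [-0.12176665  0.77130466 -0.62470954]
 [ 0.11237585 -0.614633   -0.78076754]] [0.52998933 0.14775184 0.89025541] 401.40173018848924
template [([0.336, -0.271, 0.006], 0.96)] [([0.338, -0.269, 0.001], 0.82), ([0.686, -0.096, 0.002], 0.81), ([0.758, -0.1, 0.022], 0.32)]
panel [([0.713, -0.056, 0.019], 0.89)] [([0.752, -0.098, 0.005], 0.56)]
bin [([0.76, -0.101, 0.034], 0.81)] [([0.754, -0.101, 0.019], 0.86), ([0.68, -0.093, 0.001], 0.17)]
stops [([0.677, -0.053, 0.021], 0.58)] [([0.679, -0.091, -0.0], 0.56)]
0.9 [ 0.23418516 -0.49764909  0.24533404] [[-4.25748166e-01  4.52748627e-05 -9.04841697e-01]
 [ 9.04841694e-01 -8.33802205e-05 -4.25748168e-01]
 [-9.47215901e-05 -9.99999995e-01 -5.46760746e-06]] 0.08520580839559795
```

View images.

View pics/top0.png

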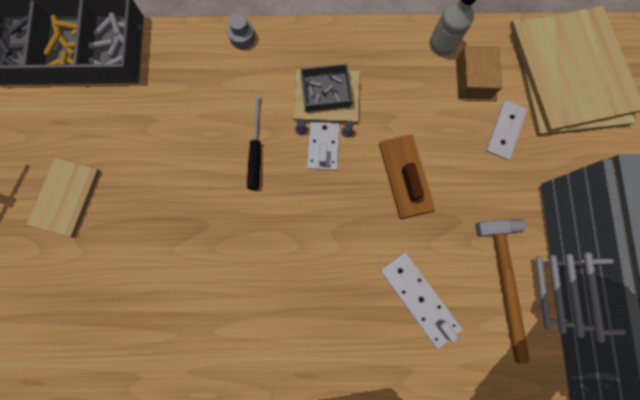

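View pics/side0.png

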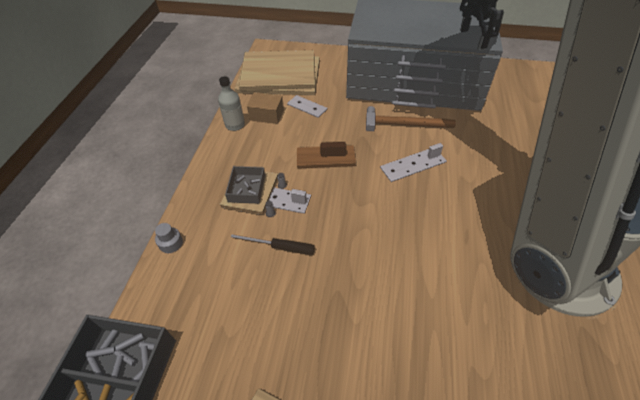

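The top view shows the stack at about (328,90), its stops at (301,128) and (348,129), and the template's grip at (325,155). The full plate at (421,300) and the short one at (507,130) are look-alikes to the right of the stack. Next I'll zoom in.

Run:
```python
import numpy as np,cv2
p=np.load("top0.npz"); c=p["pixels"][55:180,280:380]
cv2.imwrite("pics/c1.png",cv2.resize(c,None,fx=4.8,fy=4.8,interpolation=cv2.INTER_CUBIC)[:600])
from h import p2w
# heights map of region
for v in range(112,176,3):
    print(v,[f"{p2w(p,u,v)[2]*1000:4.0f}" for u in range(292,362,4)])
```

```text
112 ['   2', '  21', '  22', '  23', '  21', '  22', '  21', '  19', '  21', '  20', '  20', '  20', '  22', '  24', '  23', '  21', '  22', '   0']
115 ['   1', '  21', '  20', '  22', '  25', '  20', '  21', '  22', '  23', '  21', '  21', '  21', '  22', '  21', '  21', '  22', '  22', '   0']
118 ['   0', '  23', '  40', '  20', '  19', '  22', '  22', '  23', '  22', '  20', '  23', '  20', '  19', '  19', '  20', '  20', '  22', '   2']
121 ['  -1', '  41', '  38', '  40', '   6', '   7', '   6', '   8', ' 770', '  13', '  10', '  13', '  15', '  16', '  43', '  16', '  17', '  -0']
124 ['  -1', '  35', '  40', '  36', '  -0', '   5', '   5', '   8', '   6', '   6', ' 770', '   6', '  -2', '  40', '  39', '  37', '   1', '  -1']
127 ['   2', '  23', '  34', '  26', '   2', '   7', '   6', '   6', '   7', '   3', '   5', '   7', '  -0', '  35', '  40', '  40', '  -2', '   1']
130 ['  -0', '   1', '  19', '   9', '   1', '   6', '   6', '   6', '   5', '   4', '   4', '   5', '  -0', '  22', '  34', '  -2', '   0', '  -1']
133 ['   3', '  -0', '  -2', '   1', '  -0', '   5', '   
[... 1477 characters left out ...]
 '   6', '   5', '  26', '  31', '   5', '   5', '   5', '   0', '   0', '  -1', '  -1', '   2', '  -2']
166 ['   1', '   1', '   2', '   0', '   8', '   7', '   7', '   5', '   8', '   8', '   6', '   7', '   1', '  -1', '   1', '  -1', '   2', '   1']
169 ['  -0', '  -1', '  -2', '   1', '   2', '   1', '  -1', '   1', '   3', '   4', '   4', '   4', '   1', '   1', '   0', '  -1', '  -1', '  -2']
172 ['  -0', '   2', '   1', '   0', '  -2', '   1', '   0', '  -1', '  -1', '  -0', '  -1', '  -0', '   1', '  -1', '  -2', '  -3', '   1', '  -1']
175 ['   2', '  -1', '   0', '  -0', '  -1', '  -1', '  -1', '  -1', '  -0', '   1', '  -0', '   1', '   0', '   1', '   2', '  -1', '  -0', '   2']
```

View pics/c1.png

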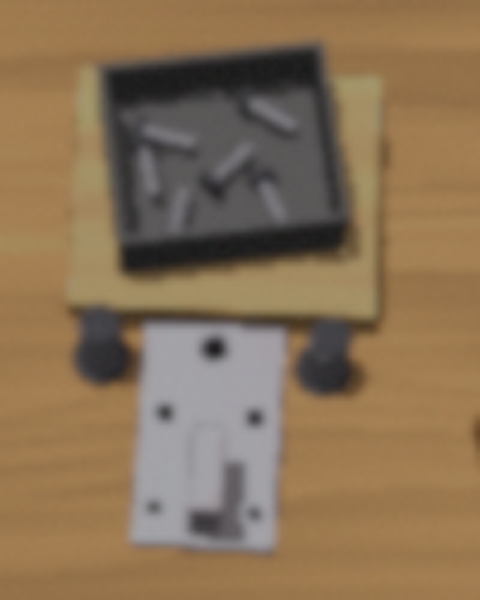

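```bash
cat > fit.py <<'E'
import numpy as np,cv2
def cloud(p,box):
    u0,u1,v0,v1=box
    v,u=np.mgrid[v0:v1,u0:u1]; d=p["depth"][v,u]
    P=np.stack([(u-p["cx"])/p["fx"]*d,(v-p["cy"])/p["fy"]*d,d],-1).reshape(-1,3)
    P=(P-p["t"])@p["R"]   # R^T (c - t)
    return P[(d.ravel()>0)&(P[:,2]<0.2)], p["pixels"][v,u].reshape(-1,3)[(d.ravel()>0)&(P[:,2]<0.2)]
E
python3 - <<'E'
from fit import *
for n,box in (("top",(285,370,60,180)),("side",(205,330,150,225))):
    p=np.load(f"{n}0.npz"); P,C=cloud(p,box)
    xy=P[:,:2]; z=P[:,2]
    def rect(m,name):
        Q=(xy[m]*1000).astype(np.float32); r=cv2.minAreaRect(Q); print(n,name,m.sum(),"c",np.round(r[0],1),"size",np.round(r[1],1),"ang",round(r[2],1),"mean",Q.mean(0).round(1))
    grip=(z>.038)&(xy[:,0]<.655)&(xy[:,0]>.58)&(abs(xy[:,1]+.097)<.03); rect(grip,"grip")
    for s in (1,-1):
        m=(z>.037)&(abs(xy[:,0]-.675)<.02)&(abs(xy[:,1]+.093-.0475*s)<.025)
        if m.sum()>4: rect(m,f"stop{s}")
    gray=(C.max(1).astype(int)-C.min(1)<35)&(C.min(1)>110)
    m=gray&(abs(z-.006)<.005)&(xy[:,0]<.70)&(xy[:,0]>.58)&(abs(xy[:,1]+.097)<.05);rect(m,"plate")
    m=(abs(z-.021)<.004)&(xy[:,0]>.685)&(C[:,2].astype(int)-C[:,0]>30); rect(m,"panel")
    m=(z>.047)&(xy[:,0]>.69); rect(m,"bin")
E
```

```text
top grip 127 c [620.6 -91.9] size [13.5 34.7] ang 88.3 mean [620.4 -91.9]
top stop1 62 c [685.2 -49.3] size [16.1 15.4] ang 50.7 mean [685.  -49.5]
top stop-1 63 c [ 677.1 -143.5] size [16.  16.4] ang 88.1 mean [ 677.3 -143.5]
top plate 1126 c [648.3 -94.8] size [61.1 99.5] ang 85.0 mean [650.5 -94. ]
top panel 1239 c [ 751.1 -103.4] size [130.2 110.6] ang 87.3 mean [ 731.8 -106.6]
top bin 399 c [ 758.1 -101. ] size [82.  95.2] ang 5.9 mean [ 758.4 -102.3]
side grip 88 c [619.4 -94. ] size [16.8 35.4] ang 85.8 mean [619.2 -91.9]
side stop1 40 c [683.1 -50.4] size [17.  16.6] ang 62.3 mean [682.8 -50.1]
side stop-1 38 c [ 675.5 -145.4] size [15.3 19. ] ang 12.6 mean [ 675.7 -144.1]
side plate 508 c [646.7 -95.4] size [63.  99.3] ang 84.4 mean [650.7 -90.8]
side panel 551 c [ 749.6 -105.6] size [134.5 110.5] ang 86.1 mean [728.8 -82.4]
side bin 304 c [ 756.2 -102.9] size [81.  98.7] ang 6.0 mean [ 756.2 -100.3]
```

Emit:
apply_moves --moves '[{"tx": 0.3, "tz": -0.85, "ty": 0.2, "wy": 1, "fingers": 1}, {"tx": 0.4, "tz": -0.8, "ty": 0.2, "wy": 1, "fingers": 1}, {"tx": 0.45, "tz": -0.75, "ty": 0.2, "wy": 1, "fingers": 1}, {"tx": 0.5, "tz": -0.7, "ty": 0.2, "wy": 1, "fingers": 1}, {"tx": 0.6, "tz": -0.65, "ty": 0.2, "wy": 1, "fingers": 1}, {"tx": 0.65, "tz": -0.6, "ty": 0.2, "wy": 1, "fingers": 1}, {"tx": 0.7, "tz": -0.55, "ty": 0.2, "fingers": 1}, {"tx": 0.7, "tz": -0.55, "ty": 0.2, "fingers": 1}]' --force 60

```text
invalid input at $.moves[0]: expected keys tx, ty, tz, wx, wy, wz, fingers
```

Emit:
apply_moves --moves '[{"tx": 0.3, "ty": 0.2, "tz": -0.85, "wx": 0, "wy": 1, "wz": 0, "fingers": 1}, {"tx": 0.4, "ty": 0.2, "tz": -0.8, "wx": 0, "wy": 1, "wz": 0, "fingers": 1}, {"tx": 0.45, "ty": 0.2, "tz": -0.75, "wx": 0, "wy": 1, "wz": 0, "fingers": 1}, {"tx": 0.5, "ty": 0.2, "tz": -0.7, "wx": 0, "wy": 1, "wz": 0, "fingers": 1}, {"tx": 0.6, "ty": 0.2, "tz": -0.65, "wx": 0, "wy": 1, "wz": 0, "fingers": 1}, {"tx": 0.65, "ty": 0.2, "tz": -0.6, "wx": 0, "wy": 1, "wz": 0, "fingers": 1}, {"tx": 0.7, "ty": 0.2, "tz": -0.55, "wx": 0, "wy": 0, "wz": 0, "fingers": 1}, {"tx": 0.7, "ty": 0.2, "tz": -0.55, "wx": 0, "wy": 0, "wz": 0, "fingers": 1}]' --force 60

```text
time: 1.57
tcp_pos: [0.4297, -0.2904, 0.1812]
tool_rot: [[0.084, 0.001, -0.996], [0.996, -0.0, 0.084], [-0.0, -1.0, -0.001]]
force: [0.5, -0.0, 0.1]
gripper_width: 0.0857
```

Emit:
apply_moves --moves '[{"tx": 0.76, "ty": 0.15, "tz": -0.62, "wx": 0, "wy": 0, "wz": 0, "fingers": 1}, {"tx": 0.76, "ty": 0.15, "tz": -0.62, "wx": 0, "wy": 0, "wz": 0, "fingers": 1}, {"tx": 0.76, "ty": 0.15, "tz": -0.62, "wx": 0, "wy": 0, "wz": 0, "fingers": 1}, {"tx": 0.76, "ty": 0.15, "tz": -0.62, "wx": 0, "wy": 0, "wz": 0, "fingers": 1}, {"tx": 0.76, "ty": 0.15, "tz": -0.62, "wx": 0, "wy": 0, "wz": 0, "fingers": 1}, {"tx": 0.76, "ty": 0.15, "tz": -0.62, "wx": 0, "wy": 0, "wz": 0, "fingers": 1}, {"tx": 0.76, "ty": 0.15, "tz": -0.62, "wx": 0, "wy": 0, "wz": 0, "fingers": 1}, {"tx": 0, "ty": 0, "tz": 0, "wx": 0, "wy": 0, "wz": 0, "fingers": 1}]'

```text
time: 2.23
tcp_pos: [0.6225, -0.0895, 0.1365]
tool_rot: [[0.079, -0.002, -0.997], [0.997, 0.001, 0.079], [0.001, -1.0, 0.002]]
force: [-1.5, -1.2, -1.2]
gripper_width: 0.0855
```

Run:
```python
from h import *
p=snapshot("wrist"); cv2.imwrite("pics/w1.png",p["pixels"]); np.savez("w1.npz",**p)
s=env.get_obs();print(s["time"],s["tcp_pos"],s["tool_rot"],s["force"])
from fit import cloud
P,C=cloud(p,(0,640,0,400)); xy=P[:,:2]
m=(P[:,2]>.038)&(P[:,2]<.05)&(xy[:,0]<.655)&(xy[:,0]>.58)&(abs(xy[:,1]+.097)<.03)
if m.sum()>4:print(cv2.minAreaRect((xy[m]*1000).astype(np.float32)),m.sum())
gray=(C.max(1).astype(int)-C.min(1)<35)&(C.min(1)>110)
m=gray&(abs(P[:,2]-.006)<.004)&(xy[:,0]<.70)&(xy[:,0]>.58)&(abs(xy[:,1]+.097)<.05)
if m.sum()>4:print(cv2.minAreaRect((xy[m]*1000).astype(np.float32)),m.sum())
for s in (1,-1):
    m=(P[:,2]>.037)&(P[:,2]<.045)&(abs(xy[:,0]-.68)<.02)&(abs(xy[:,1]+.096-.0475*s)<.025)
    if m.sum()>4:print(s,cv2.minAreaRect((xy[m]*1000).astype(np.float32)),m.sum())
```

```text
2.2833 [ 0.62089319 -0.09158389  0.13733124] [[ 8.01016434e-02 -2.21078194e-03 -9.96784249e-01]
 [ 9.96786701e-01  1.82732915e-04  8.01014352e-02]
 [ 5.05848533e-06 -9.99997540e-01  2.21831525e-03]] [-0.61470499 -0.46385558 -0.63118745]
((620.04248046875, -90.73944854736328), (13.787386894226074, 35.9243278503418), 85.77839660644531) 939
((647.98583984375, -93.00201416015625), (59.92207717895508, 99.10884094238281), 85.56436157226562) 6064
1 ((683.906494140625, -48.0722541809082), (16.65766716003418, 16.906597137451172), 44.276859283447266) 351
-1 ((676.8682250976562, -142.4648895263672), (16.86581802368164, 16.618906021118164), 17.260635375976562) 351
```

View pics/w1.png

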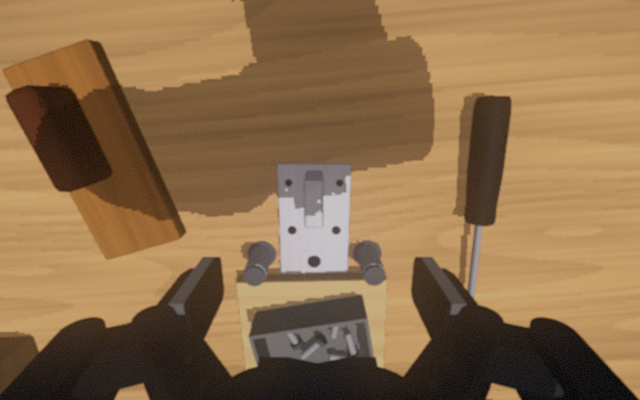

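The wrist view shows the grip at about (313,198), centred between the fingers, with nothing in the way on either side. I'll go down now.

Emit:
apply_moves --moves '[{"tx": 0, "ty": 0.6, "tz": 0, "wx": 0, "wy": 0, "wz": 0, "fingers": 1}, {"tx": 0, "ty": 0.6, "tz": 0, "wx": 0, "wy": 0, "wz": 0, "fingers": 1}, {"tx": 0, "ty": 0.6, "tz": 0, "wx": 0, "wy": 0, "wz": 0, "fingers": 1}, {"tx": 0, "ty": 0.5, "tz": 0, "wx": 0, "wy": 0, "wz": 0, "fingers": 1}, {"tx": 0, "ty": 0.3, "tz": 0, "wx": 0, "wy": 0, "wz": 0, "fingers": 1}, {"tx": 0, "ty": 0, "tz": 0, "wx": 0, "wy": 0, "wz": 0, "fingers": 1}, {"tx": 0, "ty": 0, "tz": 0, "wx": 0, "wy": 0, "wz": 0, "fingers": 0}, {"tx": 0, "ty": 0, "tz": 0, "wx": 0, "wy": 0, "wz": 0, "fingers": -0.3}]'

```text
time: 2.95
tcp_pos: [0.6203, -0.0949, 0.0368]
tool_rot: [[0.084, 0.002, -0.996], [0.996, -0.0, 0.084], [-0.0, -1.0, -0.002]]
force: [0.1, -0.2, 0.3]
gripper_width: 0.0638
```

Run:
```python
from h import *
s=env.get_obs();print(s["time"],s["tcp_pos"],s["tool_rot"],s["force"],s["gripper_width"])
p=snapshot("side"); cv2.imwrite("pics/s1.png",cv2.resize(p["pixels"][130:240,200:350],None,fx=5,fy=5))
```

```text
2.95 [ 0.62030272 -0.09489159  0.03678448] [[ 8.37982109e-02  2.21037767e-03 -9.96480293e-01]
 [ 9.96482726e-01 -3.78232060e-04  8.37975765e-02]
 [-1.91676502e-04 -9.99997486e-01 -2.23429834e-03]] [ 0.05754539 -0.18756218  0.29822727] 0.06383037003644214
```

View pics/s1.png

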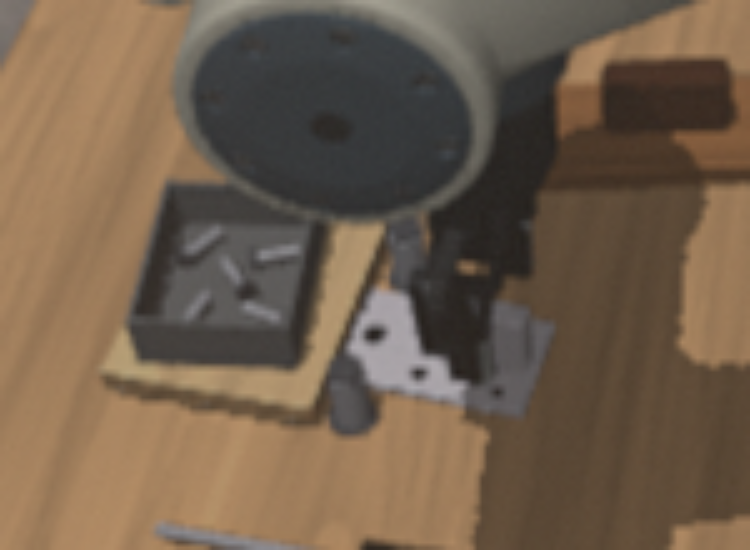

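The side view shows the fingers on either side of the grip with nothing touching. The fingertips look a little towards the stops, so I'll hold still and re-read the pose before closing.

Emit:
apply_moves --moves '[{"tx": 0, "ty": 0, "tz": 0, "wx": 0, "wy": 0, "wz": 0, "fingers": 0.3}, {"tx": 0, "ty": 0, "tz": 0, "wx": 0, "wy": 0, "wz": 0, "fingers": 0.3}, {"tx": 0, "ty": 0, "tz": 0, "wx": 0, "wy": 0, "wz": 0, "fingers": 0.3}, {"tx": 0, "ty": 0, "tz": 0, "wx": 0, "wy": 0, "wz": 0, "fingers": 0.3}, {"tx": 0, "ty": 0, "tz": 0, "wx": 0, "wy": 0, "wz": 0, "fingers": 0.3}, {"tx": 0, "ty": 0, "tz": 0, "wx": 0, "wy": 0, "wz": 0, "fingers": 0.3}, {"tx": 0, "ty": 0, "tz": 0, "wx": 0, "wy": 0, "wz": 0, "fingers": 0.3}, {"tx": 0, "ty": 0, "tz": 0, "wx": 0, "wy": 0, "wz": 0, "fingers": 0.3}]'

```text
time: 3.67
tcp_pos: [0.6195, -0.0944, 0.0352]
tool_rot: [[0.084, -0.0, -0.996], [0.996, 0.0, 0.084], [0.0, -1.0, 0.0]]
force: [0.4, 0.0, -0.1]
gripper_width: 0.0554
```

Run:
```python
from h import *
p=snapshot("wrist"); cv2.imwrite("pics/w2.png",p["pixels"]); np.savez("w2.npz",**p)
s=env.get_obs();print(s["time"],s["tcp_pos"],s["tool_rot"],s["force"],s["gripper_width"])
from fit import cloud
P,C=cloud(p,(0,640,0,400)); xy=P[:,:2]
m=(P[:,2]>.03)&(P[:,2]<.046)&(xy[:,0]<.655)&(xy[:,0]>.58)&(abs(xy[:,1]+.097)<.015)&(C.min(1)>90)
if m.sum()>4:print(cv2.minAreaRect((xy[m]*1000).astype(np.float32)),m.sum())
```

```text
3.7167 [ 0.61953377 -0.0943731   0.03522541] [[ 8.36782649e-02 -1.29626674e-04 -9.96492815e-01]
 [ 9.96492824e-01 -1.15411485e-05  8.36782671e-02]
 [-2.23476070e-05 -9.99999992e-01  1.28206307e-04]] [-1.16142961 -0.33729899  0.02854412] 0.05519352377627534
((620.1287231445312, -90.75434875488281), (14.056846618652344, 36.635093688964844), 85.21025848388672) 2772
```

View pics/w2.png

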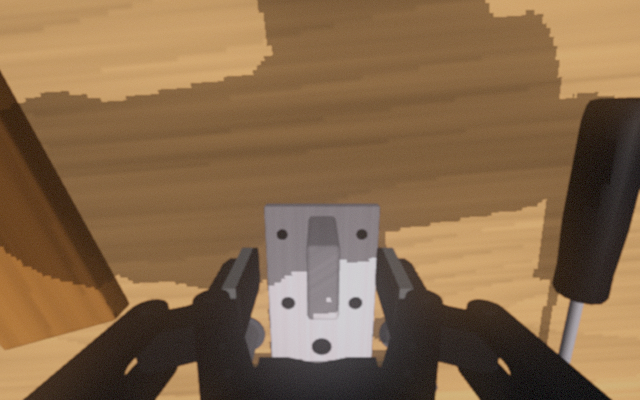

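Emit:
apply_moves --moves '[{"tx": 0.07, "ty": 0.1, "tz": 0, "wx": 0, "wy": 0, "wz": 0, "fingers": 0.3}, {"tx": 0, "ty": 0, "tz": 0, "wx": 0, "wy": 0, "wz": 0, "fingers": 0}, {"tx": 0, "ty": 0, "tz": 0, "wx": 0, "wy": 0, "wz": 0, "fingers": -0.3}, {"tx": 0, "ty": 0, "tz": 0, "wx": 0, "wy": 0, "wz": 0, "fingers": -0.5}, {"tx": 0, "ty": 0, "tz": 0, "wx": 0, "wy": 0, "wz": 0, "fingers": -0.5}, {"tx": 0, "ty": 0, "tz": 0, "wx": 0, "wy": 0, "wz": 0, "fingers": -0.5}, {"tx": 0, "ty": 0, "tz": 0, "wx": 0, "wy": 0, "wz": 0, "fingers": -0.5}, {"tx": 0, "ty": 0, "tz": 0, "wx": 0, "wy": 0, "wz": 0, "fingers": -0.5}]'

```text
time: 4.38
tcp_pos: [0.6198, -0.0916, 0.0313]
tool_rot: [[0.084, 0.0, -0.996], [0.996, -0.0, 0.084], [-0.0, -1.0, -0.0]]
force: [-0.4, 0.1, 0.4]
gripper_width: 0.0212
```

Run:
```python
from h import *
p=snapshot("wrist"); cv2.imwrite("pics/w3.png",p["pixels"])
s=env.get_obs();print(s["time"],s["tcp_pos"],s["tool_rot"],s["force"],s["gripper_width"])
```

```text
4.4333 [ 0.61980763 -0.09164292  0.03133933] [[ 8.37839190e-02  7.82579718e-05 -9.96483943e-01]
 [ 9.96483946e-01  1.16064880e-05  8.37839202e-02]
 [ 1.81224386e-05 -9.99999997e-01 -7.70103755e-05]] [-0.01690692  0.12141675  0.21060138] 0.021189178952833745
```

View pics/w3.png

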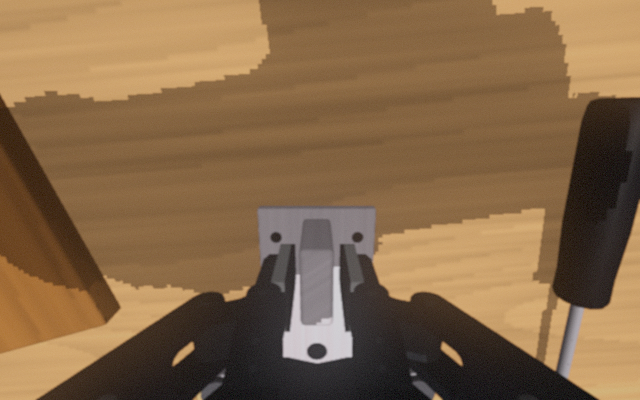

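The fingers (292 to 343) are centred on the grip (316), with no contact. I'll close them.

Emit:
apply_moves --moves '[{"tx": 0, "ty": 0, "tz": 0, "wx": 0, "wy": 0, "wz": 0, "fingers": -1}, {"tx": 0, "ty": 0, "tz": 0, "wx": 0, "wy": 0, "wz": 0, "fingers": -1}, {"tx": 0, "ty": 0, "tz": 0, "wx": 0, "wy": 0, "wz": 0, "fingers": -1}, {"tx": 0, "ty": 0, "tz": 0, "wx": 0, "wy": 0, "wz": 0, "fingers": -1}, {"tx": 0, "ty": 0, "tz": 0, "wx": 0, "wy": 0, "wz": 0, "fingers": -1}, {"tx": 0, "ty": 0, "tz": 0, "wx": 0, "wy": 0, "wz": 0, "fingers": -1}, {"tx": 0, "ty": 0, "tz": 0, "wx": 0, "wy": 0, "wz": 0, "fingers": -1}, {"tx": 0, "ty": 0, "tz": 0, "wx": 0, "wy": 0, "wz": 0, "fingers": -1}]' --force 60

```text
time: 5.1
tcp_pos: [0.6199, -0.0916, 0.0315]
tool_rot: [[0.084, 0.0, -0.996], [0.996, -0.0, 0.084], [-0.0, -1.0, -0.0]]
force: [-0.7, -0.6, 2.2]
gripper_width: 0.0128
```

Emit:
apply_moves --moves '[{"tx": 0, "ty": 0, "tz": 0.05, "wx": 0, "wy": 0, "wz": 0, "fingers": -1}, {"tx": 0, "ty": 0, "tz": 0.1, "wx": 0, "wy": 0, "wz": 0, "fingers": -1}, {"tx": 0, "ty": 0, "tz": 0.1, "wx": 0, "wy": 0, "wz": 0, "fingers": -1}, {"tx": 0, "ty": 0, "tz": 0.1, "wx": 0, "wy": 0, "wz": 0, "fingers": -1}, {"tx": 0, "ty": 0, "tz": 0.1, "wx": 0, "wy": 0, "wz": 0, "fingers": -1}, {"tx": 0, "ty": 0, "tz": 0.1, "wx": 0, "wy": 0, "wz": 0, "fingers": -1}, {"tx": 0, "ty": 0, "tz": 0.1, "wx": 0, "wy": 0, "wz": 0, "fingers": -1}, {"tx": 0, "ty": 0, "tz": 0.1, "wx": 0, "wy": 0, "wz": 0, "fingers": -1}]'

```text
time: 5.77
tcp_pos: [0.5898, -0.089, 0.0315]
tool_rot: [[0.084, 0.001, -0.997], [0.997, -0.0, 0.084], [0.0, -1.0, -0.001]]
force: [4.4, 0.5, 0.9]
gripper_width: 0.0133
```

Run:
```python
from h import *
s=env.get_obs();print(s["time"],s["tcp_pos"],s["force"],s["gripper_width"])
p=snapshot("side"); cv2.imwrite("pics/s2.png",cv2.resize(p["pixels"][130:240,200:350],None,fx=5,fy=5))
```

```text
5.7667 [ 0.58982097 -0.08903585  0.03149726] [4.38290699 0.47507534 0.93872517] 0.013320997182282603
```

View pics/s2.png

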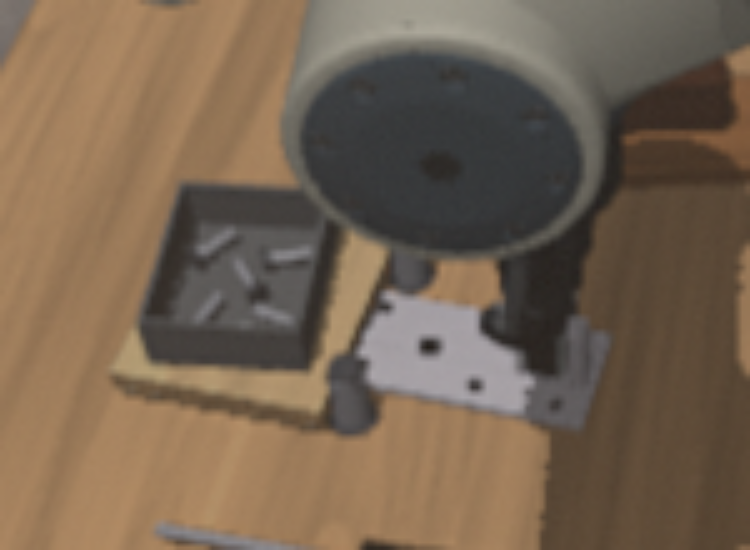

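The plate is sliding out between the stops. The panel rests against them and the bin is steady, so I'll carry on.

Emit:
apply_moves --moves '[{"tx": 0, "ty": 0, "tz": 0.12, "wx": 0, "wy": 0, "wz": 0, "fingers": -1}, {"tx": 0, "ty": 0, "tz": 0.12, "wx": 0, "wy": 0, "wz": 0, "fingers": -1}, {"tx": 0, "ty": 0, "tz": 0.12, "wx": 0, "wy": 0, "wz": 0, "fingers": -1}, {"tx": 0, "ty": 0, "tz": 0.12, "wx": 0, "wy": 0, "wz": 0, "fingers": -1}, {"tx": 0, "ty": 0, "tz": 0.12, "wx": 0, "wy": 0, "wz": 0, "fingers": -1}, {"tx": 0, "ty": 0, "tz": 0.12, "wx": 0, "wy": 0, "wz": 0, "fingers": -1}, {"tx": 0, "ty": 0, "tz": 0.12, "wx": 0, "wy": 0, "wz": 0, "fingers": -1}, {"tx": 0, "ty": 0, "tz": 0.12, "wx": 0, "wy": 0, "wz": 0, "fingers": -1}]'

```text
time: 6.48
tcp_pos: [0.5513, -0.0858, 0.0315]
tool_rot: [[0.084, 0.0, -0.997], [0.997, -0.0, 0.084], [-0.0, -1.0, -0.0]]
force: [3.5, -0.8, 3.6]
gripper_width: 0.0129
```

Run:
```python
from h import *
s=env.get_obs();print(s["time"],s["tcp_pos"],s["force"],s["gripper_width"])
p=snapshot("side"); cv2.imwrite("pics/s3.png",cv2.resize(p["pixels"][130:240,200:350],None,fx=5,fy=5))
```

```text
6.4833 [ 0.55126171 -0.08584832  0.03148244] [ 3.51590103 -0.77491826  3.5951758 ] 0.012924148043262453
```

View pics/s3.png

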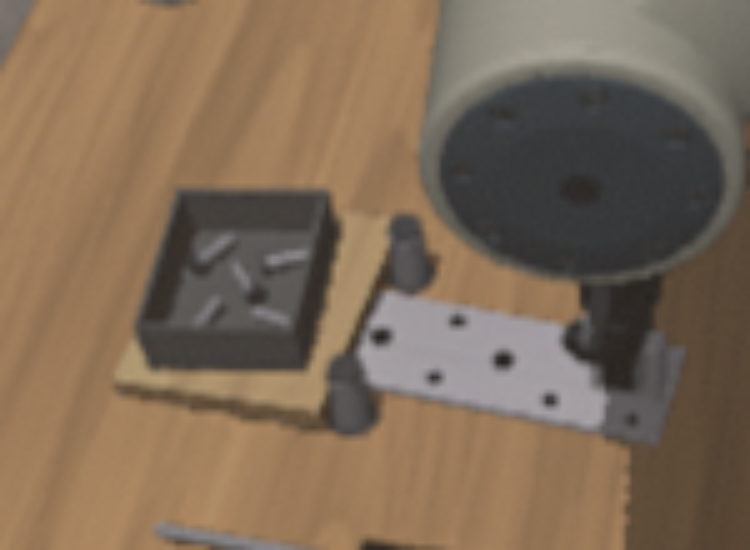

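Emit:
apply_moves --moves '[{"tx": 0, "ty": 0, "tz": 0.15, "wx": 0, "wy": 0, "wz": 0, "fingers": -1}, {"tx": 0, "ty": 0, "tz": 0.2, "wx": 0, "wy": 0, "wz": 0, "fingers": -1}, {"tx": 0, "ty": 0, "tz": 0.2, "wx": 0, "wy": 0, "wz": 0, "fingers": -1}, {"tx": 0, "ty": 0, "tz": 0.2, "wx": 0, "wy": 0, "wz": 0, "fingers": -1}, {"tx": 0, "ty": 0, "tz": 0.2, "wx": 0, "wy": 0, "wz": 0, "fingers": -1}, {"tx": 0, "ty": 0, "tz": 0.2, "wx": 0, "wy": 0, "wz": 0, "fingers": -1}, {"tx": 0, "ty": 0, "tz": 0.1, "wx": 0, "wy": 0, "wz": 0, "fingers": -1}, {"tx": 0, "ty": 0, "tz": 0, "wx": 0, "wy": 0, "wz": 0, "fingers": -1}]'

```text
time: 7.2
tcp_pos: [0.5001, -0.0816, 0.0314]
tool_rot: [[0.084, -0.001, -0.996], [0.996, 0.0, 0.084], [0.0, -1.0, 0.001]]
force: [0.1, 2.0, 9.3]
gripper_width: 0.0133
```

```bash
cat > meas.py <<'E'
from h import *
from fit import cloud
def meas(n,box):
    p=snapshot(n); P,C=cloud(p,box); xy=P[:,:2]; z=P[:,2]
    c0=np.array([.6805,-.096]); a=np.radians(-4.6); R=np.array([[np.cos(a),-np.sin(a)],[np.sin(a),np.cos(a)]])
    S=(xy-c0)@R
    def rect(m,name):
        if m.sum()<5: return
        r=cv2.minAreaRect((S[m]*1000).astype(np.float32)); print(n,name,m.sum(),np.round(r[0],1),np.round(r[1],1),round(r[2],1))
    gray=(C.max(1).astype(int)-C.min(1)<35)&(C.min(1)>90)
    ok=(abs(S[:,1])<.045)
    rect(gray&(abs(z-.006)<.005)&ok&(S[:,0]<.02)&(S[:,0]>-.23),"plate")
    rect((z>.036)&(z<.048)&gray&ok&(S[:,0]<-.03),"grip")
    wood=(C[:,2].astype(int)-C[:,0]>30)
    m=(abs(z-.016)<.008)&(z>.010)&(S[:,0]>.004)&(S[:,0]<.14)&(abs(S[:,1])<.09)&wood; rect(m,"panel"); print("panel z",z[m].mean() if m.any() else None)
    m=(z>.04)&(S[:,0]>.02)&(S[:,0]<.15)&(abs(S[:,1])<.08)&(C.max(1)<130); rect(m,"bin"); print("bin z",np.percentile(z[m],[5,50,95]) if m.any() else None)
    return p
E
python3 - <<'E'
from meas import *
s=env.get_obs();print(s["time"],s["tcp_pos"],s["force"],s["gripper_width"])
p=meas("side",(200,360,130,240)); cv2.imwrite("pics/s4.png",cv2.resize(p["pixels"][130:240,200:350],None,fx=5,fy=5))
E
```

```text
7.2 [ 0.50005208 -0.08157498  0.03144265] [0.10338908 2.01825271 9.331234  ] 0.013280371480022457
side plate 1066 [-114.   -1.] [ 62.  174.1] 88.8
side grip 5 [-194.    -0.9] [2.4 6.6] 5.8
side panel 563 [64.1 -3.8] [132.4 110.5] 89.8
panel z 0.016404621787034668
side bin 304 [69.9 -0.8] [81.3 98.2] 8.7
bin z [0.04071458 0.0465495  0.05012843]
```

View pics/s4.png

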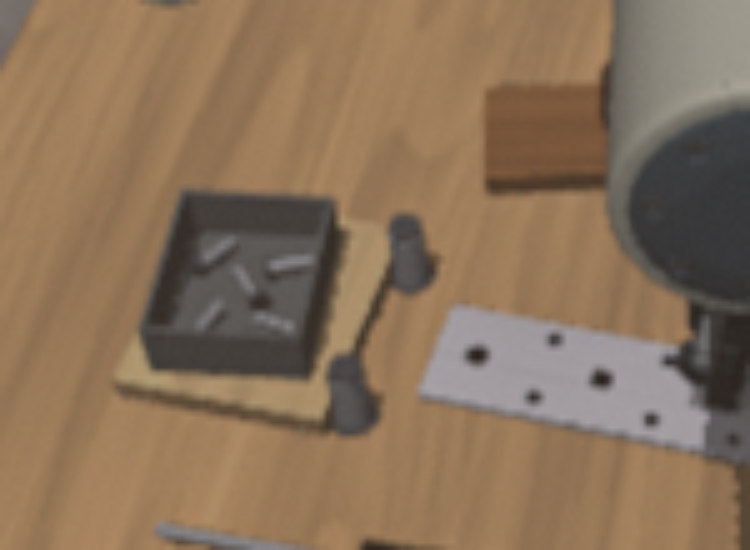

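The plate's hidden end is clear of the stops at about (440,350), with its middle 114 mm in front of them. The panel is flat and the bin is standing, so I'll let go and rise.

Emit:
apply_moves --moves '[{"tx": 0, "ty": 0, "tz": 0, "wx": 0, "wy": 0, "wz": 0, "fingers": -0.5}, {"tx": 0, "ty": 0, "tz": 0, "wx": 0, "wy": 0, "wz": 0, "fingers": -0.3}, {"tx": 0, "ty": 0, "tz": 0, "wx": 0, "wy": 0, "wz": 0, "fingers": 0}, {"tx": 0, "ty": 0, "tz": 0, "wx": 0, "wy": 0, "wz": 0, "fingers": 0}, {"tx": 0, "ty": 0, "tz": 0, "wx": 0, "wy": 0, "wz": 0, "fingers": 0}, {"tx": 0, "ty": 0, "tz": 0, "wx": 0, "wy": 0, "wz": 0, "fingers": 0}, {"tx": 0, "ty": 0, "tz": 0, "wx": 0, "wy": 0, "wz": 0, "fingers": 0}, {"tx": 0, "ty": 0, "tz": 0, "wx": 0, "wy": 0, "wz": 0, "fingers": 0}]'

```text
time: 7.92
tcp_pos: [0.5017, -0.0817, 0.0312]
tool_rot: [[0.084, -0.0, -0.996], [0.996, 0.0, 0.084], [-0.0, -1.0, 0.0]]
force: [-0.4, -0.3, -0.1]
gripper_width: 0.0427
```

Run:
```python
from h import *
p=snapshot("wrist"); cv2.imwrite("pics/w5.png",p["pixels"])
s=env.get_obs();print(s["time"],s["tcp_pos"],s["force"],s["gripper_width"])
```

```text
7.9667 [ 0.50175312 -0.08169302  0.03123101] [0.77238624 0.73133588 0.15695468] 0.042960298700446306
```

View pics/w5.png

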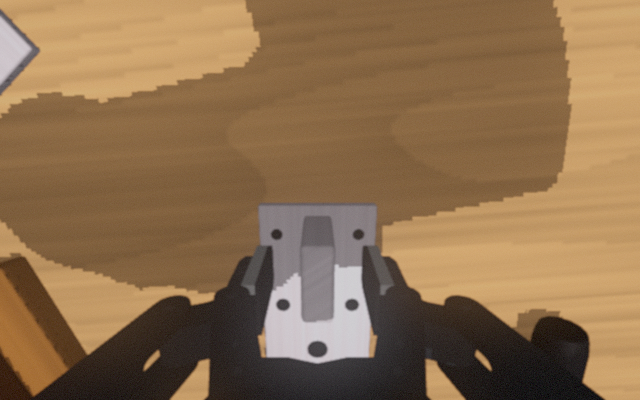

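The fingers are clear of the grip on both sides. I'll go straight up.

Emit:
apply_moves --moves '[{"tx": 0, "ty": -0.3, "tz": 0, "wx": 0, "wy": 0, "wz": 0, "fingers": 0}, {"tx": 0, "ty": -0.6, "tz": 0, "wx": 0, "wy": 0, "wz": 0, "fingers": 0}, {"tx": 0, "ty": -0.8, "tz": 0, "wx": 0, "wy": 0, "wz": 0, "fingers": 0}, {"tx": 0, "ty": -0.8, "tz": 0, "wx": 0, "wy": 0, "wz": 0, "fingers": 0}, {"tx": 0, "ty": -0.8, "tz": 0, "wx": 0, "wy": 0, "wz": 0, "fingers": 0}, {"tx": 0, "ty": -0.8, "tz": 0, "wx": 0, "wy": 0, "wz": 0, "fingers": 0}, {"tx": 0, "ty": 0, "tz": 0, "wx": 0, "wy": 0, "wz": 0, "fingers": 0}, {"tx": 0, "ty": 0, "tz": 0, "wx": 0, "wy": 0, "wz": 0, "fingers": 0}]'

```text
time: 8.63
tcp_pos: [0.5029, -0.0815, 0.1973]
tool_rot: [[0.084, 0.005, -0.996], [0.996, 0.001, 0.084], [0.001, -1.0, -0.005]]
force: [-1.4, 0.1, -1.3]
gripper_width: 0.0426
```

Run:
```python
from meas import *
s=env.get_obs();print(s["time"],s["tcp_pos"],s["force"])
p=meas("side",(200,380,130,260)); cv2.imwrite("pics/s6.png",cv2.resize(p["pixels"][130:250,200:360],None,fx=5,fy=5))
p=meas("top",(270,390,60,270)); cv2.imwrite("pics/t6.png",p["pixels"])
```

```text
8.6333 [ 0.50292437 -0.08153235  0.19732217] [-1.35854833  0.09663849 -1.32846287]
side plate 1193 [-114.7   -1.6] [ 61.6 177.4] 89.6
side grip 81 [-180.9   -0.9] [13.4 35.3] 89.8
side panel 564 [64.3 -4.9] [111.8 133.9] 0.5
panel z 0.016406337281579322
side bin 312 [69.9 -0.6] [80.8 98.5] 9.3
bin z [0.04058733 0.04653623 0.05041851]
top plate 498 [-180.    -0.6] [61.  43.8] 88.8
top grip 108 [-183.3   -0.4] [26.5 13.1] 3.4
panel z None
bin z None
```

View pics/s6.png

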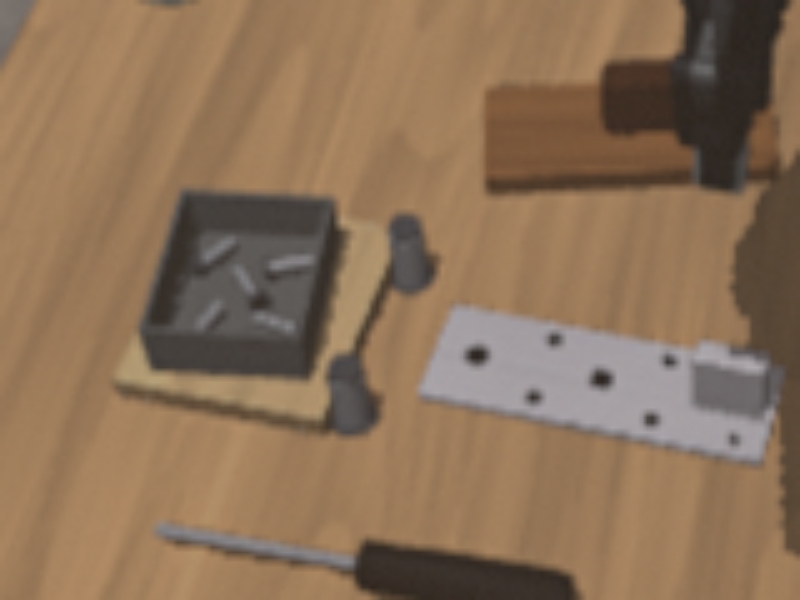

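Everything is in place: the plate is straight and flat at x ≈ -114 mm, the panel is flat behind the stops, the bin is upright on it, and the gripper is about 0.2 m up and clear. I'm handing in.

Run:
```python
from h import *
print(env.sign_off()); print(env.get_obs()["time"])
```

```text
the job is handed in; nothing more can be done
None
the job is handed in; nothing more can be done
```

I gripped the template's lug, slid it about 119 mm straight out between the stops, let go, raised the gripper clear and handed the job in at about 8.7 s. It reported no verdict.

The last side-camera check, in the frame of the stops:

| Thing | Position | Other checks |
|---|---|---|
| Template | x ≈ -114.7 mm (limit -96.5), y ≈ -1.6 mm | about 0.4° off straight, flat on the bench |
| Panel | moved about 9 mm from its start, including the 6 mm drop onto the bench (limit 22) | within about 0.5° of straight |
| Bin | centre within about 8 mm of the panel's centre | upright |

- **Forces:** the pull read about 4 N each time I checked it. The highest wrist reading was about 9 N, seen at the end of the pull, before letting go.
- **Top camera:** the arm blocked its view of most of the plate, the panel and the bin at the end. It could confirm only the front of the plate and the grip, so the panel and bin figures come from the side camera alone.

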